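# Dispense a chilling ball into the dish and hold it ready at the basin

### The job

Turn the dispenser's handwheel by its knob one full turn anticlockwise (seen from above), so that the steel ball rolls down into the dish and comes to rest. Then lift the dish by its bail and, keeping it level with the ball in its middle, give it exactly a quarter turn anticlockwise from how it stands, so that its pouring lip ends up pointing away from the robot, and bring just the lip over the open basin. Finish still holding the dish there, level and motionless, clear above the basin's rim, with the ball in its middle and the other things left where they stand.

Things in the scene. Friction and masses are not known exactly. Their poses are not given: they have to be found in the camera images.
- crank (a joint): turning angle (rad) of the dispenser's handwheel: 0 at the start, grows anticlockwise seen from above, one full turn is 6.28, stop at 6.7. Friction about 0.05 N m; it stays where it is left. It screws up the gate inside: the ball gets free at about 5.3 rad and takes about 2 s to roll down and settle in the dish
- crank_knob (a point): upright round wooden knob on the black handwheel on top of the dispenser: 16 mm diameter, 38 mm tall, 44 mm from the wheel's vertical axis, at the start on its +y side; it spins freely, so a gripper of constant yaw can carry it round. The point is on the knob's axis, 22 mm above its foot, 16 mm below its top, 213 mm above the table, 24 mm above the 114 mm wide wheel
- dispenser: ball dispenser fixed to the table: foot 150 x 160 mm, narrow clear-sided housing 80 x 122 mm, 176 mm tall, the handwheel on top. A 47 mm wide chute slopes down along its -y and ends 118 mm from the origin, 47 to 75 mm above the table. Origin at table level under the wheel's axis, z up; its x points away from the robot (yaw within 0.22 rad)
- dish: loose white enamel dish, 151 mm diameter, 40 mm high, about 0.3 kg, inside a shallow cone with a steep rim; stands on the table under the chute's end (10 to 18 mm between rim and chute). Origin at the centre of its underside, z up, +x towards its pouring lip, at the start along the dispenser's -y. A rigid arched wire bail with a wooden grip stands over it, in its y-z plane
- dish_centre (a point): middle of the dish's inside, on the floor, 6 mm above its underside
- dish_grip (a point): centre of the bail's wooden grip, 100 mm above the dish's underside, straight above the dish's centre: a level bar 72 mm long along the dish's y, 12 mm wide along its x, 16 mm high. The bail is rigid with the dish
- dish_lip (a point): outer end of the pouring lip, a 30 mm wide tongue on the rim: 94 mm from the dish's axis along its +x, 41 mm above its underside
- ball_center (a point): centre of the loose stainless chilling ball, 32 mm diameter, about 60 g; at the start it lies in the dispenser behind the gate, after the turn in the dish. It rolls sluggishly and runs back to the dish's middle by itself
- basin: round white enamel basin, fixed, 196 mm across the mouth, 85 mm high, origin at the centre of its underside. Its round lid (196 mm) stands open on a stiff hinge on its -y side, reaching 280 mm above the table
- basin_mouth (a point): centre of the basin's open mouth, at rim height, 85 mm above the table
- spray_bottle: hard plastic spray bottle, 72 mm diameter, 207 mm tall (bystander; origin at its underside)
- spoon_set: set of three stainless measuring spoons fanned out flat from a ring, about 130 mm long; origin at the ring (bystander; origin at its underside)
- peg_tray: wooden peg tray 140 x 200 mm with eight upright pegs, 53 mm tall (bystander; origin at its underside)
- mug: mug, 80 mm diameter, 90 mm tall (bystander; origin at its underside)
- tea_jar: glass jar with wooden cap, 80 mm diameter, 110 mm tall (bystander; origin at its underside)
- soap_block: block of soap 85 x 55 x 28 mm (bystander; origin at its underside)

How it is judged:
By the outcome, as a careful person would: the job done as asked, in the order asked, and still so for the second after the job is handed in, while the arm keeps its last pose, push and grip.
It also fails if it takes over 67 s, if anything falls off the work surface, if the arm or the gripper's body presses on something with over 40 N, if the wrist force passes 120 N, or if a joint passes its speed limit or range.

### The arm

A 7-joint arm with a two-finger parallel gripper is mounted at the origin on the work surface. World frame = base frame: x ahead of the robot, y to its left, z up, the work surface at z = 0. Lengths are in m, angles in rad, forces in N, time in s.
With the tool pointing down it reaches from about 0.4 to 0.9 m from the base axis. Payload 5.5 kg.
Tool frame: the origin (TCP) lies at the very end of the fingers, on their centre line; the grasp point (between the pads) lies 19 mm behind it (grip_point_offset is the distance from the TCP to the grasp point, in m); z points along the fingers, y is the line along which they close (so a half turn about z gives the same grasp; the last joint's range is limited). The gripper opens to 92 mm and grips with 3 to 60 N. Pads are 19 mm wide; open, the fingers measure 130 mm over their backs; the gripper's body (75 mm by 190 mm) begins 47 mm behind the grasp point.
Start: joints at [1.598, 0.501, -0.427, 1.55, 0.221, 1.138, -0.21], TCP at [0.152, -0.632, 0.227] pointing down, gripper open.
Joint ranges: [-2.88, 2.88], [-0.31, 2.03], [-1.54, 1.56], [0.2, 2.42], [-1.41, 4.55], [0.19, 2.02], [-2.57, 2.57]. Speed limits (rad/s): [2.57, 2.57, 3.14, 3.14, 3.14, 3.14, 3.14].

### API

Orientations are given as [roll, pitch, yaw] about the fixed x, y, z axes, in that order (R = Rz(yaw) Ry(pitch) Rx(roll)).
In Python, from bench import * gives the robot as it stands.
- The arm moves only by the shell command python3 -m jog 'ROWS' [OPENING] [FORCE]. ROWS is a JSON object of lists of equal length, an entry for each row: "offset": the shift along the tool's x, y, z in mm, a list of three; "spin": the turn about the tool's z in rad. A call has 1 to 12 rows; each row shifts and turns the commanded pose from where the row before left it, along the tool's axes as they then stand; what a row does not reach is not made up. A row lasts 1/10 s, in which the tool goes at most 50 mm and 8.59 degrees, less where a joint would pass 70% of its speed; a pose out of reach is approached as far as the arm can. A call with a gripper value outside its range is refused whole. OPENING is the finger opening in mm, from 0 to 91.8, set as the call begins (- or left out, the last holds). The fingers move at their own pace and stop on an object; FORCE is the grip in N (left out, the last holds). Time passes only in rows, so rows that do not move let the fingers close. It gives the time, the measured TCP pose, the force, the opening and the grip force at its end, in the units of the state.
- state(): the state, without advancing time (a new reading comes with each control period).
- get_image(name): name is "side" or "top" or "wrist"; returns a dict with "img" (400x640x3 uint8, blue, green, red), "intrinsics" (3x3 intrinsics, pixels), "extrinsics" (4x4, takes a point from camera to world coordinates); the wrist camera has in their place "T_tool_cam" (4x4, takes a point from camera to tool coordinates, whose origin is the TCP and whose axes are the flange's). Camera axes: x right, y down, z forward; pixel columns grow to the right and rows downward; lengths in m; the calibration is good to about 2 mm. A picture is of the moment at which its call begins: read the wrist's pose just before it. There is no depth.
- job_done(): hands the job in; it is judged then, once.
The state is a dict: "t": time; "joints": joint angles; "joint_vel": joint speeds; "joint_torque": joint torques, N m; "position": TCP position; "orientation": TCP orientation; "contact_force": force on the tool from outside, world axes, zero at the start; "wrist_torque": the same for the moment, N m; "opening": opening from 0.0 (shut) to 1.0 (fully open); "grip_force": force on a finger pad.
Only numpy, scipy, OpenCV 4.12 (cv2) and the standard library are available. Lean on these libraries where they do the work, as an engineer would, in place of code of your own. Each camera call takes 0.05 s, during which the arm holds its last target. There are 200 camera calls.

## Working session

There is one attempt and no reset: what is moved stays moved. The work goes in short steps, Python scripts to look and compute and a shell command to move; the robot and the scene stay as the last step left them, time stands still between calls to the robot, and variables do not carry over. Pictures are saved under pics/ and viewed, at most 12 in all, crops included, and the job is handed in when it is done.

```bash
ls; mkdir -p pics; python3 - <<'E'
from bench import *
import cv2,numpy as np
s=state();print(s)
for n in("side","top"):
    g=get_image(n);cv2.imwrite(f"pics/{n}0.png",g["img"]);np.savez(f"{n}0.npz",K=g["intrinsics"],E=g["extrinsics"],img=g["img"]);print(n,g["intrinsics"],g["extrinsics"])
g=get_image("wrist");print(g["T_tool_cam"],g["intrinsics"])
E
```

```text
pics
{'t': 0.0, 'joints': array([ 1.59818845,  0.50188411, -0.42679461,  1.55142115,  0.2208083 ,
        1.13828529, -0.21029975]), 'joint_vel': array([-0.00065618,  0.00035069,  0.00106671, -0.00110475,  0.0001508 ,
       -0.00061812,  0.00168385]), 'joint_torque': array([ 9.75021503e-04, -5.66590726e+01, -5.81628263e+00, -2.79119468e+01,
       -6.87473849e-02,  3.07598209e-02,  1.47052074e-04]), 'position': array([ 0.15165685, -0.63135571,  0.22566791]), 'orientation': array([-3.13965494e+00, -7.61162877e-05,  2.35863653e-01]), 'contact_force': array([1.61134394, 0.84164898, 0.27925173]), 'wrist_torque': array([-0.01830235,  0.00248732,  0.00523584]), 'grip_force': 0.0, 'opening': 1.0034969151457576}
side [[441.27854689   0.         316.27574744]
 [  0.         441.27854689 192.43139742]
 [  0.           0.           1.        ]] [[ 0.94477353 -0.26364287  0.19466746  0.30202064]
 [-0.32725721 -0.72726588  0.6033134  -0.7783411 ]
 [-0.01748427 -0.63370086 -0.77338058  1.14865538]
 [ 0.          0.          0.          1.        ]]
top [[415.03213922   0.         322.47501449]
 [  0.         415.03213922 201.23819966]
 [  0.           0.           1.        ]] [[ 8.90918954e-03 -9.94115710e-01  1.07956386e-01  4.35274716e-01]
 [-9.99960309e-01 -8.86578729e-03  8.81999731e-04  3.17617429e-03]
 [ 8.03085644e-05 -1.07959959e-01 -9.94155240e-01  1.47497772e+00]
 [ 0.00000000e+00  0.00000000e+00  0.00000000e+00  1.00000000e+00]]
[[-3.84443811e-04 -9.62436714e-01 -2.71505845e-01  7.33361735e-02]
 [ 9.99999666e-01 -1.74296480e-04 -7.98120394e-04  3.53200816e-04]
 [ 7.20817856e-04 -2.71506061e-01  9.62436460e-01 -1.58702671e-01]
 [ 0.00000000e+00  0.00000000e+00  0.00000000e+00  1.00000000e+00]] [[309.36635758   0.         315.65027703]
 [  0.         309.36635758 197.98437066]
 [  0.           0.           1.        ]]
```

View pics/side0.png

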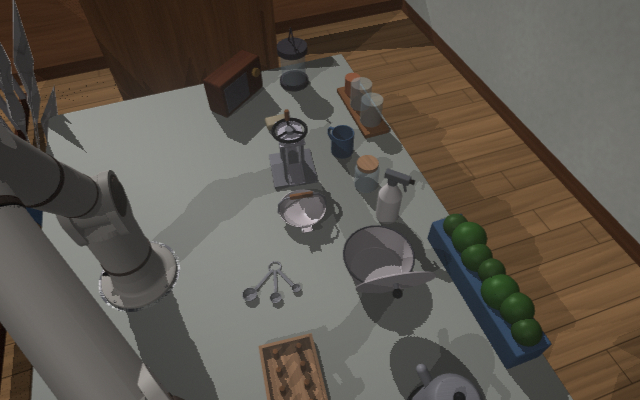

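View pics/top0.png

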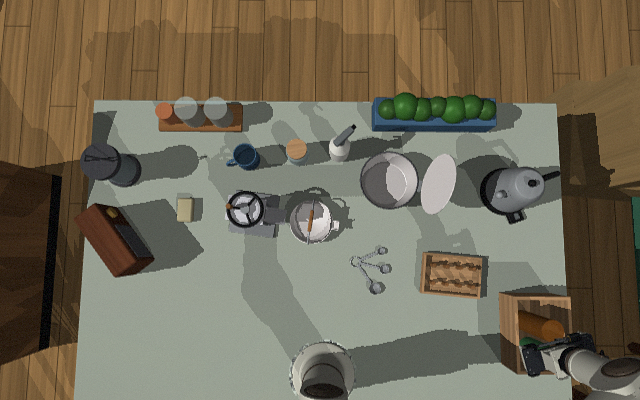

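Side: wheel at (290,130) with knob near (287,115), dish (304,208), basin (380,255), lid at its right. Top: wheel (246,209), knob (229,206), dish (311,221) with brown grip (311,217) and lip at (335,226), basin (389,180), spray bottle (340,148).

```bash
cat > h.py <<'E'
import numpy as np,cv2
def load(n): 
    d=np.load(n+".npz");return d["img"],d["K"],d["E"]
def ray(K,E,u,v):
    d=E[:3,:3]@np.linalg.inv(K)@np.array([u,v,1.]);return E[:3,3],d/np.linalg.norm(d)
def plane(K,E,u,v,z):
    o,d=ray(K,E,u,v);return o+d*(z-o[2])/d[2]
def tri(r):
    A=sum(np.eye(3)-np.outer(d,d) for o,d in r);b=sum((np.eye(3)-np.outer(d,d))@o for o,d in r)
    p=np.linalg.solve(A,b);return p,[np.linalg.norm((np.eye(3)-np.outer(d,d))@(p-o)) for o,d in r]
def proj(K,E,p):
    q=K@(E[:3,:3].T@(np.asarray(p)-E[:3,3]));return q[:2]/q[2]
E
python3 - <<'E'
from h import *
for n,boxes in(("side0",[(270,100,310,135),(270,180,340,240)]),("top0",[(220,190,275,235),(285,190,345,250)])):
    img,K,E=load(n);h=cv2.cvtColor(img,cv2.COLOR_BGR2HSV)
    m=((h[...,0]<20)&(h[...,1]>90)).astype(np.uint8)
    for x0,y0,x1,y1 in boxes:
        k,l,st,c=cv2.connectedComponentsWithStats(m[y0:y1,x0:x1])
        for i in range(1,k):
            if st[i,4]>8:
                u,v=c[i]+[x0,y0];print(n,(u,v),st[i],plane(K,E,u,v,.213),plane(K,E,u,v,.1))
a,K,E=load("side0");b,K,E=load("top0")
A=cv2.resize(a[95:245,250:410],None,fx=3.5,fy=3.5,interpolation=2);B=cv2.resize(b[140:260,210:460],None,fx=3.2,fy=3.2,interpolation=2)
cv2.imwrite("pics/c1.png",A);cv2.imwrite("pics/c2.png",B)
E
```

```text
side0 (np.float64(285.9375), np.float64(114.5625)) [14 10  4 11 32] [0.55172992 0.29020947 0.213     ] [0.58188755 0.41925935 0.1       ]
side0 (np.float64(299.54237288135596), np.float64(194.1864406779661)) [20 12 22  6 59] [ 0.49246511 -0.03869945  0.213     ] [0.51546527 0.05062778 0.1       ]
top0 (np.float64(228.72727272727272), np.float64(205.93939393939394)) [ 6 13  7  7 33] [0.5553156  0.29053048 0.213     ] [0.5660643  0.31626075 0.1       ]
top0 (np.float64(310.1857142857143), np.float64(220.1)) [23 20  6 22 70] [0.51423914 0.04118262 0.213     ] [0.52130977 0.04458579 0.1       ]
```

View pics/c2.png

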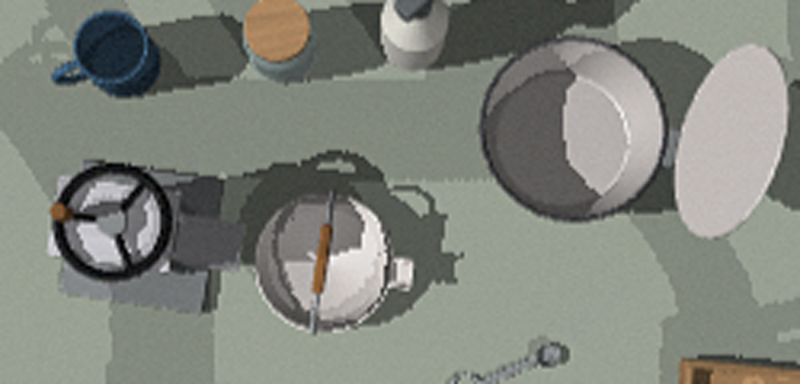

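Crop shows knob on the left of the wheel, dish with bail tilted by about -0.1 rad, lip to the right, basin rim dark circle centred near crop (574,128).

```bash
python3 - <<'E'
from h import *
img,K,E=load("top0");g=cv2.cvtColor(img,cv2.COLOR_BGR2GRAY)
def fit(m,x0,y0,x1,y1,name,z):
    c,_=cv2.findContours(m[y0:y1,x0:x1].astype(np.uint8),cv2.RETR_EXTERNAL,cv2.CHAIN_APPROX_NONE)
    c=max(c,key=cv2.contourArea)+np.array([x0,y0]);W=np.array([plane(K,E,u,v,z)[:2] for u,v in cv2.convexHull(c)[:,0]])
    (cx,cy),r=cv2.minEnclosingCircle((W*1000).astype(np.float32));e=cv2.fitEllipse((W*1000).astype(np.float32)) 
    print(name,cx,cy,r,e)
fit(g<40,222,188,268,232,"wheel",.187)
s=cv2.cvtColor(img,cv2.COLOR_BGR2HSV)
print(g[140:225,389][::4],g[180,350:430:4]);print(g[221,280:345:3])
print(plane(K,E,210+574/3.2,140+128/3.2,.085),[plane(K,E,210+a/3.2,140+b/3.2,.085) for a,b in((482,128),(667,128),(574,36),(574,220))])
# dish: silhouette extents (crop px) at rim height .04, lip end
for n,a,b,z in(("bailbase+x",331,195,.04),("bailbase-x",315,331,.04),("left",256,258,.04),("lip",412,274,.041),("right",389,262,.04)): print(n,plane(K,E,210+a/3.2,140+b/3.2,z))
h=s;m=((h[...,0]<20)&(h[...,1]>90)).astype(np.uint8);m[:,:285]=0;m[:,345:]=0;m[:190]=0;m[250:]=0
v,u=np.nonzero(m);P=np.array([plane(K,E,a,b,.104)[:2] for a,b in zip(u,v)]);l=cv2.fitLine(P.astype(np.float32),cv2.DIST_L2,0,.01,.01).ravel();print("grip",P.mean(0),l,np.ptp(P@l[:2]),np.arctan2(l[1],l[0]))
E
```

```text
wheel 549.436279296875 245.8794403076172 57.117820739746094 ((549.4004516601562, 245.69979858398438), (112.3777847290039, 113.76644897460938), 171.88461303710938)
[125  65 140  91 154 131  83 176 177 176 175 174 179 167  94  93  73  45
 156 157 157 156] [132 127 133  75  90  92  91  90  92 185 179 177 178 177 206 195 193  50
  92 185]
[ 88  87  62  72 111 124 122 137 140 137 107 234 223 224 222 225 212  68
 213 167  86  88]
[ 0.66060255 -0.2215702   0.085     ] [array([ 0.65973358, -0.12417859,  0.085     ]), array([ 0.66148098, -0.32002152,  0.085     ]), array([ 0.75987974, -0.22241323,  0.085     ]), array([ 0.56281609, -0.22073982,  0.085     ])]
bailbase+x [0.59187214 0.03589081 0.04      ]
bailbase-x [0.44466316 0.05143338 0.04      ]
left [0.52262323 0.1162157  0.04      ]
lip [ 0.50678426 -0.05250795  0.041     ]
right [ 0.5195779  -0.02762433  0.04      ]
grip [0.52109067 0.04446127] [ 0.9912081  -0.1323124   0.5210907   0.04446127] 0.07015943737807534 -0.13270155
```

```bash
python3 -m jog '{"offset":[[0,0,-30],[0,0,-40],[0,0,-40],[40,0,0],[40,0,0],[40,0,0]],"spin":[0,0,0,0,0,0]}' 40 10; python3 -c "
from bench import *
print(state()['joints'],state()['joint_vel'])"
```

```text
t: 0.75
position: [0.2694, -0.6037, 0.337]
orientation: [3.141, 0.0, 0.235]
contact_force: [0.3, -0.4, -0.4]
opening: 0.528
grip_force: 0.0
[ 1.43612896  0.45100204 -0.47505773  1.37956715  0.20547159  1.35941502
 -0.37730112] [-0.58573096  0.15021383 -0.09638243 -0.17177721  0.09777181  0.06897919
 -0.64254446]
```

Wheel axis (0.5495, 0.2458), diameter 113-114 mm, as given. The knob is 44.9 mm away from it. Dish centre is (0.521, 0.0445), yaw of grip about -0.13. Basin is (0.6606, -0.2216), r 98. All sizes match, so I move.

```bash
python3 -m jog '{"offset":[[27,-24,0],[27,-24,0],[27,-24,0],[27,-24,0],[27,-24,0],[27,-24,0],[27,-24,0],[27,-24,0],[27,-24,0],[27,-24,0],[27,-24,0],[27,-24,0]],"spin":[0,0,0,0,0,0,0,0,0,0,0,0]}' 
python3 -c "
from bench import *
print(state()['joints'])
import sys
s=state();p=s['position'];y=s['orientation'][2]
import numpy as np
d=np.array([.5545,.2904])-p[:2];c,sn=np.cos(y),np.sin(y);print(y,(c*d[0]+sn*d[1]),(sn*d[0]-c*d[1]))"
```

```text
t: 1.95
position: [0.5167, -0.247, 0.3366]
orientation: [3.142, 0.0, 0.236]
contact_force: [1.0, -0.5, 0.3]
opening: 0.434
grip_force: 0.0
[ 0.93269792  0.30606357 -0.67044249  1.60452193  0.19575645  1.29965905
 -1.10299087]
0.23562826421642113 0.1621712585449168 -0.5137195128227754
```

```bash
python3 -m jog '{"offset":[[13,-30,0],[13,-43,0],[13,-43,0],[13,-43,0],[13,-43,0],[13,-43,0],[13,-43,0],[13,-43,0],[13,-43,0],[13,-43,0],[13,-43,0],[13,-30,-20]],"spin":[0,0,0,0,0,0,0,0,0,0,0,0]}' 40 10
python3 -m jog '{"offset":[[0,0,0],[0,0,0]],"spin":[0,0]}'
cat > w.py <<'E'
from bench import *
from h import *
from scipy.spatial.transform import Rotation as R
import sys
def wr(name):
    s=state();g=get_image("wrist");T=np.eye(4);T[:3,:3]=R.from_euler("xyz",s["orientation"]).as_matrix();T[:3,3]=s["position"]
    E=T@g["T_tool_cam"];np.savez(name+".npz",img=g["img"],K=g["intrinsics"],E=E);cv2.imwrite(f"pics/{name}.png",g["img"]);return s,g["img"],g["intrinsics"],E
def tool(s,d):
    return R.from_euler("xyz",s["orientation"]).as_matrix().T@np.asarray(d)*1000
E
python3 - <<'E'
from w import *
s,img,K,E=wr("w1");print(s["joints"],s["position"])
h=cv2.cvtColor(img,cv2.COLOR_BGR2HSV);m=((h[...,0]<20)&(h[...,1]>90)).astype(np.uint8)
k,l,st,c=cv2.connectedComponentsWithStats(m)
for i in range(1,k):
    if st[i,4]>60: print(c[i],st[i],plane(K,E,*c[i],.213))
print("expect knob px",proj(K,E,[.5545,.2904,.213]),proj(K,E,[.5495,.2458,.189]))
E
```

```text
t: 3.15
position: [0.5511, 0.2671, 0.3542]
orientation: [3.142, 0.005, 0.239]
contact_force: [0.7, 0.4, 0.3]
opening: 0.437
grip_force: 0.0
t: 3.35
position: [0.5531, 0.2657, 0.3566]
orientation: [-3.141, 0.0, 0.238]
contact_force: [0.2, -1.2, 0.2]
opening: 0.436
grip_force: 0.0
[ 0.12385193  0.42715898 -0.85914523  1.46812617  0.32412693  1.39402756
 -2.08019317] [0.55313667 0.26566113 0.35657276]
[289.99264706 180.11029412] [282 169  18  22 272] [0.55352698 0.29204641 0.213     ]
[ 26.113321   216.52590194] [   0  172  105   77 2162] [0.45163589 0.54891568 0.213     ]
[462.61918605 221.77906977] [450 204  26  35 344] [0.5525491 0.1085789 0.213    ]
expect knob px [291.81189615 179.56410397] [332.57322213 188.67323016]
```

View pics/w1.png

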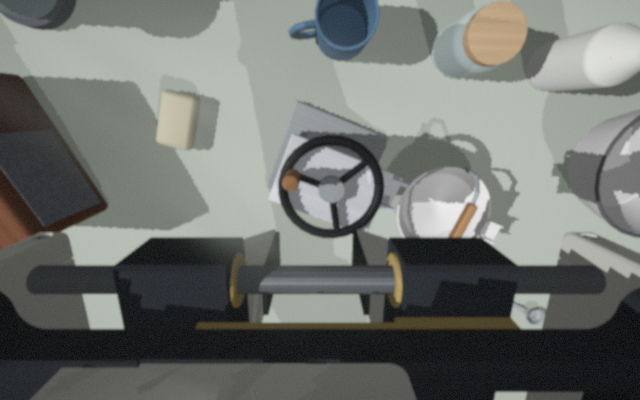

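The picture shows the knob at (290,180) on the wheel, i.e. at (0.5535,0.292), within 2 mm of the other estimate. Align and descend.

```bash
python3 -m jog '{"offset":[[7,-25,0],[0,0,25],[0,0,35],[0,0,35],[0,0,30],[0,0,20],[0,0,14],[0,0,0],[0,0,0]],"spin":[0,0,0,0,0,0,0,0,0]}' 40 10
python3 -m jog '{"offset":[[0,0,0],[0,0,0],[0,0,0],[0,0,0]],"spin":[0,0,0,0]}' 8 20
python3 -c "
from w import *
s=state();p=s['position'];C=np.array([.5495,.2458]);r=p[:2]-C;print(np.linalg.norm(r),s['opening']*91.8,s['contact_force'])
a0=np.arctan2(r[1],r[0]);print(np.arctan2(-r[0],r[1]))
rr=.0442;P=lambda k:C+rr*np.array([np.cos(a0+np.radians(10*k)),np.sin(a0+np.radians(10*k))])
for k in range(36):print(k,np.round(tool(s,[*(P(k+1)-P(k)),0])[:2],1).tolist())
"
```

```text
t: 4.3
position: [0.555, 0.2899, 0.1983]
orientation: [3.142, -0.0, 0.235]
contact_force: [0.9, 0.3, -0.2]
opening: 0.435
grip_force: 0.0
t: 4.7
position: [0.5546, 0.2913, 0.1985]
orientation: [-3.141, -0.001, 0.236]
contact_force: [0.1, 0.2, 2.3]
opening: 0.166
grip_force: 20.0
0.045832883143689086 15.252609361011435 [0.11306055 0.1683961  2.28169438]
-0.1122997799380172
0 [-7.4, -2.0]
1 [-7.7, -0.7]
2 [-7.7, 0.7]
3 [-7.4, 2.0]
4 [-7.0, 3.3]
5 [-6.3, 4.4]
6 [-5.4, 5.5]
7 [-4.4, 6.3]
8 [-3.3, 7.0]
9 [-2.0, 7.4]
10 [-0.7, 7.7]
11 [0.7, 7.7]
12 [2.0, 7.4]
13 [3.3, 7.0]
14 [4.4, 6.3]
15 [5.5, 5.4]
16 [6.3, 4.4]
17 [7.0, 3.3]
18 [7.4, 2.0]
19 [7.7, 0.7]
20 [7.7, -0.7]
21 [7.4, -2.0]
22 [7.0, -3.3]
23 [6.3, -4.4]
24 [5.4, -5.5]
25 [4.4, -6.3]
26 [3.3, -7.0]
27 [2.0, -7.4]
28 [0.7, -7.7]
29 [-0.7, -7.7]
30 [-2.0, -7.4]
31 [-3.3, -7.0]
32 [-4.4, -6.3]
33 [-5.5, -5.4]
34 [-6.3, -4.4]
35 [-7.0, -3.3]
```

```bash
python3 -m jog '{"offset":[[-7.4,-2,0],[-7.7,-0.7,0],[-7.7,0.7,0],[-7.4,2,0],[-7,3.3,0],[-6.3,4.4,0],[-5.4,5.5,0],[-4.4,6.3,0],[-3.3,7,0]],"spin":[0,0,0,0,0,0,0,0,0]}'
python3 -c "
from w import *
s=state();r=s['position'][:2]-np.array([.5495,.2458]);print(np.linalg.norm(r),np.degrees(np.arctan2(-r[0],r[1])))"
```

```text
t: 5.6
position: [0.5048, 0.2516, 0.1984]
orientation: [3.142, -0.0, 0.236]
contact_force: [-0.2, 1.3, 6.5]
opening: 0.168
grip_force: 20.0
0.04510951583104623 82.6472580033467
```

```bash
python3 -m jog '{"offset":[[-2,7.4,0],[-0.7,7.7,0],[0.7,7.7,0],[2,7.4,0],[3.3,7,0],[4.4,6.3,0],[5.5,5.4,0],[6.3,4.4,0],[7,3.3,0],[7.4,2,0],[7.7,0.7,0],[7.7,-0.7,0]],"spin":[0,0,0,0,0,0,0,0,0,0,0,0]}'
python3 -c "
from w import *
s=state();r=s['position'][:2]-np.array([.5495,.2458]);print(np.linalg.norm(r),np.degrees(np.arctan2(-r[0],r[1])))"
python3 -m jog '{"offset":[[7.4,-2,0],[7,-3.3,0],[6.3,-4.4,0],[5.4,-5.5,0],[4.4,-6.3,0],[3.3,-7,0],[2,-7.4,0],[0.7,-7.7,0]],"spin":[0,0,0,0,0,0,0,0]}'
python3 -c "
from w import *
s=state();r=s['position'][:2]-np.array([.5495,.2458]);print(np.linalg.norm(r),np.degrees(np.arctan2(-r[0],r[1])))"
```

```text
t: 6.8
position: [0.5664, 0.2073, 0.1983]
orientation: [-3.14, 0.001, 0.237]
contact_force: [-2.9, 4.8, 9.0]
opening: 0.17
grip_force: 20.0
0.04203093045971667 -156.34794286859284
t: 7.6
position: [0.592, 0.2558, 0.1983]
orientation: [3.139, 0.002, 0.235]
contact_force: [-2.3, -1.8, 11.7]
opening: 0.17
grip_force: 20.0
0.04365519674650655 -76.71761957447436
```

```bash
python3 -m jog '{"offset":[[-0.7,-7.7,0],[-2,-7.4,0],[-3.3,-7,0],[-4.4,-6.3,0],[-5.5,-5.4,0],[-6.3,-4.4,0],[-7,-3.3,0],[-1,0,0],[0,0,0],[0,0,0]],"spin":[0,0,0,0,0,0,0,0,0,0]}'
python3 -c "
from w import *
s=state();r=s['position'][:2]-np.array([.5495,.2458]);print(np.linalg.norm(r),np.degrees(np.arctan2(-r[0],r[1])))"
```

```text
t: 8.6
position: [0.5528, 0.2915, 0.1984]
orientation: [-3.14, -0.0, 0.237]
contact_force: [-1.0, 4.3, 6.2]
opening: 0.166
grip_force: 20.0
0.045778702860597716 -4.084575377047803
```

```bash
python3 -m jog '{"offset":[[0,0,0],[0,0,0],[0,0,0],[0,0,-15],[0,0,-30],[0,0,-40],[0,0,-20],[10,25,0],[10,35,0],[10,35,0],[0,35,0],[0,20,0]],"spin":[0,0,0,0,0,0,0,0.05,0.08,0.1,0.1,0.04]}' 50 20
python3 -m jog '{"offset":[[0,0,0],[0,0,0],[0,0,0]],"spin":[0,0,0]}'
python3 - <<'E'
from w import *
s,img,K,E=wr("w2");print(s["joints"],s["position"],s["orientation"])
print(proj(K,E,[.521,.0445,.104]),proj(K,E,[.5545,.2904,.213]))
E
```

```text
t: 9.8
position: [0.5984, 0.1415, 0.3021]
orientation: [3.139, 0.001, -0.144]
contact_force: [-0.3, -0.2, 0.4]
opening: 0.543
grip_force: 0.0
t: 10.1
position: [0.5971, 0.1483, 0.3029]
orientation: [-3.141, 0.0, -0.132]
contact_force: [0.1, -0.6, -0.6]
opening: 0.541
grip_force: 0.0
[ 0.25672151  0.43536594 -0.74338082  1.54492878  0.30173998  1.27941498
 -2.23046008] [0.59706868 0.14834373 0.30289072] [-3.14075509e+00  1.85711401e-04 -1.32430719e-01]
[407.63028184 224.67262812] [164.15129025 267.22124205]
```

View pics/w2.png

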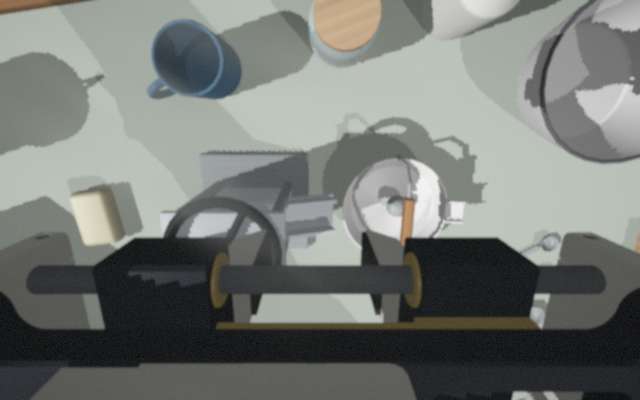

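The ball lies in the dish's middle (398,208). The grip is at (407,222), nearly parallel to the fingers' faces. Now the exact grip angle and position.

```bash
cat > grip.py <<'E'
from w import *
def grip(name,img,K,E,x0,y0,x1,y1,z=.104):
    h=cv2.cvtColor(img,cv2.COLOR_BGR2HSV);m=((h[...,0]<22)&(h[...,1]>80)).astype(np.uint8)
    k,l,st,c=cv2.connectedComponentsWithStats(m[y0:y1,x0:x1]);i=1+np.argmax(st[1:,4])
    v,u=np.nonzero(l==i);u=u+x0;v=v+y0
    P=np.array([plane(K,E,a,b,z)[:2] for a,b in zip(u,v)]);f=cv2.fitLine(P.astype(np.float32),cv2.DIST_L2,0,.001,.001).ravel()
    d=f[:2]*np.sign(f[0]);n=np.array([-d[1],d[0]])
    print(name,"mean",P.mean(0),"yaw",np.arctan2(d[1],d[0]),"len",np.ptp(P@d),"wid",np.ptp(P@n),"px",(u.min(),v.min(),u.max(),v.max()))
E
python3 - <<'E'
from grip import *
img,K,E=load("w2");grip("w2",img,K,E,385,180,430,238)
s=state();print(tool(s,np.array([.521,.0445,.1])-s["position"]))
g=get_image("top");grip("top",g["img"],g["intrinsics"],g["extrinsics"],285,190,345,250)
h=cv2.cvtColor(g["img"],cv2.COLOR_BGR2HSV)
E
python3 -m jog '{"offset":[[-17,10,0],[-20,15,0],[-20,20,0],[-20,25,0],[-5,20,0],[0,0,0],[0,0,0]],"spin":[0,0,0,0,0,0,0]}'
python3 - <<'E'
from grip import *
s,img,K,E=wr("w3");print(s["position"],s["orientation"],proj(K,E,[.521,.0445,.104]))
grip("w3",img,K,E,250,100,420,238)
E
```

```text
w2 mean [0.53005681 0.04453597] yaw -0.12479454 len 0.05052821045088973 wid 0.012197625172314777 px (np.int64(401), np.int64(198), np.int64(413), np.int64(237))
[-61.57529543 113.42283451 202.74262664]
top mean [0.53048368 0.04275704] yaw -0.11203815 len 0.05012743943328063 wid 0.011505621055719381 px (np.int64(309), np.int64(210), np.int64(313), np.int64(225))
t: 10.9
position: [0.5043, 0.0697, 0.3031]
orientation: [-3.141, -0.001, -0.134]
contact_force: [-0.8, -0.2, 0.6]
opening: 0.544
grip_force: 0.0
[0.50429941 0.06971913 0.303104  ] [-3.14121975e+00 -9.73023227e-04 -1.33687824e-01] [335.3452832  158.73811332]
w3 mean [0.52158766 0.04493664] yaw -0.13943677 len 0.06882965485100884 wid 0.01153412552071624 px (np.int64(330), np.int64(130), np.int64(340), np.int64(189))
```

```bash
python3 -m jog '{"offset":[[10,11,0],[10.5,11.5,0],[0,0,25],[0,0,35],[0,0,40],[0,0,40],[0,0,35],[0,0,25],[0,0,14],[0,0,8],[0,0,0],[0,0,0]],"spin":[0,0,0,0,0,0,0,0,0,0,0,0]}' 50 20
python3 -c "
from w import *
s=state();print(s['position'],s['joints'],tool(s,np.array([.5215,.0447,.081])-s['position']))"
```

```text
t: 12.15
position: [0.5224, 0.044, 0.0816]
orientation: [-3.141, -0.002, -0.134]
contact_force: [1.0, -0.9, -0.4]
opening: 0.544
grip_force: 0.0
[0.52242135 0.04400267 0.08163518] [ 0.3675824   0.52394736 -0.62413477  1.97361094  0.43111543  0.77560057
 -2.21183993] [-1.00747558 -0.56749949  0.63367381]
```

```bash
python3 -m jog '{"offset":[[0,0,0],[0,0,0],[0,0,0],[0,0,0],[0,0,0],[0,0,0]],"spin":[0,0,0,0,0,0]}' 6 35
python3 -m jog '{"offset":[[0,0,-2],[0,0,-3],[0,2,-2],[0,3,0],[0,4,0],[0,5,0],[0,5,0],[0,5,0],[0,4,0],[0,3,0],[0,2,0],[0,0,0]],"spin":[0,0,0,0,0,0,0,0,0,0,0,0]}'
python3 - <<'E'
from w import *
s=state();print(s["wrist_torque"],s["opening"]*91.8)
g=get_image("top");E=g["extrinsics"];K=g["intrinsics"];cv2.imwrite("pics/t2.png",cv2.resize(g["img"][150:270,200:440],None,fx=3,fy=3,interpolation=2))
g=get_image("side");cv2.imwrite("pics/s2.png",cv2.resize(g["img"][90:290,230:430],None,fx=3,fy=3,interpolation=2))
E
```

```text
t: 12.75
position: [0.5213, 0.0441, 0.0808]
orientation: [-3.141, -0.0, -0.134]
contact_force: [1.1, 0.3, -0.4]
opening: 0.129
grip_force: 35.0
t: 13.95
position: [0.5168, 0.0108, 0.0877]
orientation: [3.141, 0.0, -0.135]
contact_force: [0.3, -0.3, -4.1]
opening: 0.128
grip_force: 35.0
[ 0.02877908 -0.01475698  0.00126946] 11.774201890337974
```

View pics/s2.png

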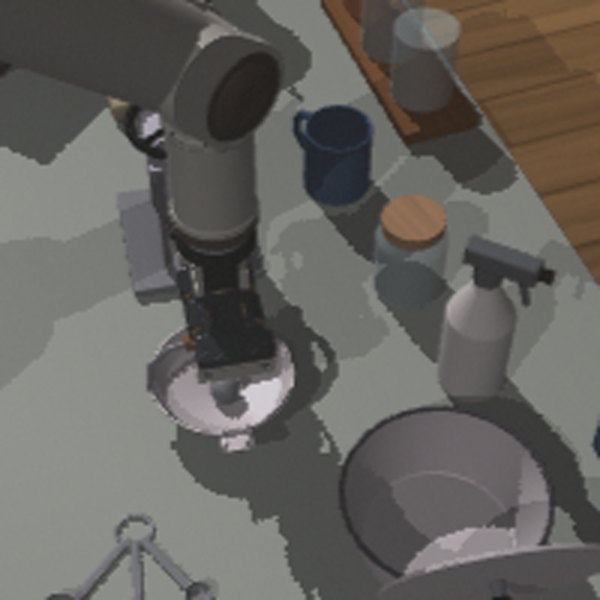

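The dish hangs from the fingers, level, with the ball in its middle (crop 232,385). Lift now.

```bash
python3 -m jog '{"offset":[[0,0,-3],[0,0,-7],[0,0,-12],[0,0,-16],[0,0,-17],[0,0,-17],[0,0,-16],[0,0,-12],[0,0,-9],[0,0,-6],[0,0,-3],[0,0,0]],"spin":[0,0,0,0,0,0,0,0,0,0,0,0]}'
python3 -m jog '{"offset":[[0,2,0],[-1,4,0],[-1,6,0],[-1,8,0],[-1,10,0],[-1,11,0],[-1,12,0],[-1,12,0],[-2,12,0],[-2,12,0],[-2,12,0],[-2,12,0]],"spin":[0,0,0,0,0,0,0,0,0,0,0,0]}'
python3 -m jog '{"offset":[[-2,12,0],[-2,12,0],[-2,12,0],[-2,11,0],[-2,10,0],[-2,10,0],[-1,9,0],[-1,8,0],[-1,6,0],[0,4,0],[0,2,0],[0,0,0]],"spin":[0,0,0,0,0,0,0,0,0,0,0,0]}'
python3 -c "
from bench import *
s=state();print(s['joints'],s['wrist_torque'])"
```

```text
t: 15.25
position: [0.5169, 0.0112, 0.2058]
orientation: [3.142, -0.0, -0.134]
contact_force: [-0.7, 0.1, -4.7]
opening: 0.128
grip_force: 35.0
t: 16.45
position: [0.4866, -0.0998, 0.2058]
orientation: [3.142, -0.0, -0.134]
contact_force: [0.8, 0.2, -3.8]
opening: 0.129
grip_force: 35.0
t: 17.65
position: [0.4593, -0.192, 0.2057]
orientation: [-3.141, -0.0, -0.134]
contact_force: [0.2, 0.1, -4.6]
opening: 0.128
grip_force: 35.0
[ 0.89481882  0.2797296  -0.64181707  1.94213444  0.19983031  0.98252472
 -1.54503472] [ 0.07479099 -0.03205652 -0.02824626]
```

```bash
python3 -m jog '{"offset":[[0,0,0],[0,0,0],[0,0,0],[0,0,0],[0,0,0],[0,0,0],[0,0,0],[0,0,0],[0,0,0],[0,0,0],[0,0,0],[0,0,0]],"spin":[-0.03,-0.05,-0.07,-0.08,-0.08,-0.08,-0.08,-0.08,-0.08,-0.08,-0.08,-0.08]}'
python3 -m jog '{"offset":[[0,0,0],[0,0,0],[0,0,0],[0,0,0],[0,0,0],[0,0,0],[0,0,0],[0,0,0],[0,0,0],[0,0,0],[0,0,0],[0,0,0]],"spin":[-0.08,-0.08,-0.08,-0.08,-0.08,-0.08,-0.08,-0.08,-0.04,-0.021,0,0]}'
python3 - <<'E'
from w import *
s,img,K,E=wr("w4");print(s["joints"],s["position"],s["orientation"])
u=np.array([np.cos(-.134),np.sin(-.134)]);t=np.array([.6606,-.2216])-.182*u
print(t,tool(s,[*(t-s["position"][:2]),0]),proj(K,E,[*(s["position"][:2]+.094*u),.166]),proj(K,E,[.6606,-.2216,.085]))
g=get_image("top");cv2.imwrite("pics/t4.png",cv2.resize(g["img"][140:290,300:480],None,fx=3.5,fy=3.5,interpolation=2))
E
```

```text
t: 18.85
position: [0.4594, -0.1914, 0.2058]
orientation: [3.142, -0.0, 0.741]
contact_force: [-0.6, 0.6, -3.9]
opening: 0.129
grip_force: 35.0
t: 20.05
position: [0.4593, -0.1918, 0.2058]
orientation: [3.141, 0.0, 1.437]
contact_force: [0.1, 0.6, -4.7]
opening: 0.131
grip_force: 35.0
[ 1.13413305  0.35759996 -0.94690073  1.93596896  0.34052076  1.01732563
 -0.09978306] [ 0.45928187 -0.19179298  0.20578333] [3.14144575e+00 4.57278274e-05 1.43658549e+00]
[ 0.48023155 -0.19728492] [-2.63930892e+00  2.14961522e+01  3.27856792e-03] [453.23614099 221.94821343] [532.90650524 194.64314213]
```

View pics/w4.png

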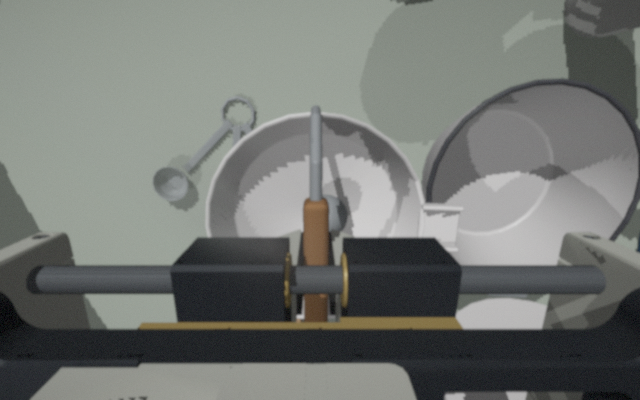

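View pics/t4.png

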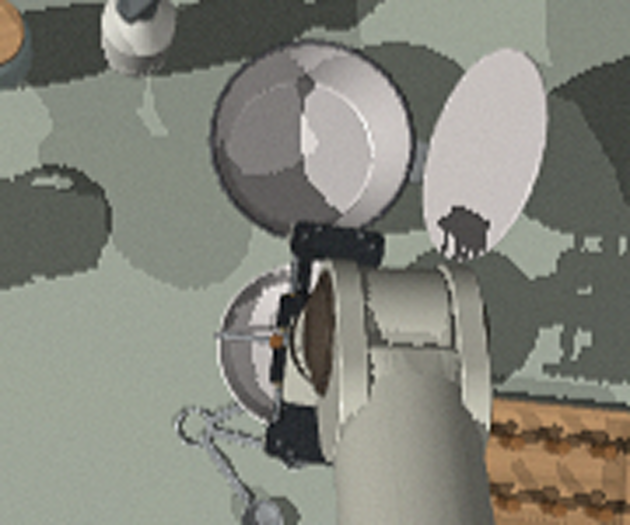

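Wrist view: dish level, lip end edge near u=461, v 205–252; ball beside the grip at about (330,213). Top view: arm covers dish; basin clear of everything.

```bash
python3 - <<'E'
from w import *
img,K,E=load("w4");p=np.array([.4593,-.1918]);b=np.array([.6606,-.2216])
lip=plane(K,E,460.5,228.5,.1658)[:2];d=lip-p
print("lip",lip,"from tcp",np.linalg.norm(d),np.arctan2(d[1],d[0]))
L,Rr=plane(K,E,207,215,.165),plane(K,E,425,215,.165);print("rim",L,Rr,(L+Rr)/2,np.linalg.norm(L-Rr))
print("centre proj rim",proj(K,E,[*p,.165]),"ball proj",proj(K,E,[*p,.147]),"grip",proj(K,E,[*p,.233]))
for a in(np.linspace(0,2*np.pi,12,endpoint=False)):print(np.round(proj(K,E,[*(b+.098*np.array([np.cos(a),np.sin(a)])),.085])),end="")
g=cv2.cvtColor(img,cv2.COLOR_BGR2GRAY)
c=cv2.HoughCircles(cv2.medianBlur(g[180:240,320:360],3),cv2.HOUGH_GRADIENT,1,20,param1=60,param2=8,minRadius=18,maxRadius=30);print(c)
cv2.imwrite("pics/z.png",cv2.resize(img[90:250,200:480],None,fx=2.8,fy=2.8,interpolation=2))
E
```

```text
lip [ 0.55739073 -0.20991315] from tcp 0.09974907600344546 -0.18260021969313545
rim [ 0.38691549 -0.17725203  0.165     ] [ 0.53389749 -0.19714612  0.165     ] [ 0.46040649 -0.18719907  0.165     ] 0.1483222309169905
centre proj rim [315.29066052 221.51811783] ball proj [315.32227992 213.15419228] grip [315.10361834 270.99429286]
[641. 181.][634. 129.][596.  92.][539.  84.][481. 108.][440. 155.][428. 208.][443. 253.][479. 281.][528. 287.][578. 269.][619. 232.][[[ 5.5 35.5 21.3]
  [32.5 35.5 28.3]
  [25.5  2.5 29.3]]]
```

View pics/z.png

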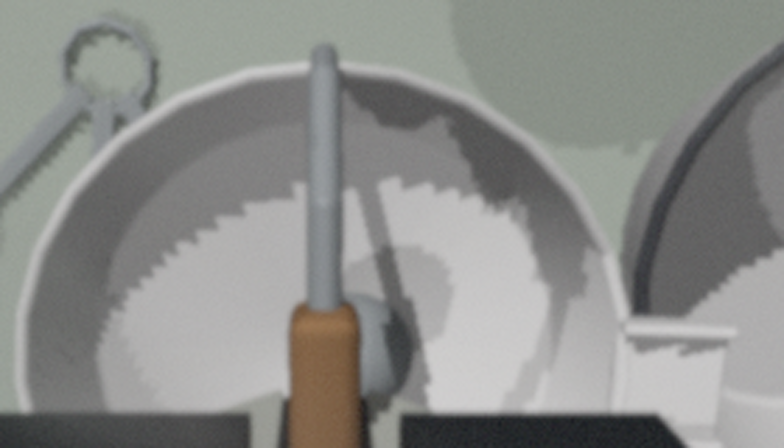

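```bash
python3 -m jog '{"offset":[[0,0,0],[0,0,0],[0,0,0],[0,0,0],[0,0,0],[0,0,0],[0,0,0],[0,0,0],[0,0,0],[0,0,0]],"spin":[0,0,0,0,0,0,0,0,0,0]}' | head -2
python3 - <<'E'
from w import *
s,img,K,E=wr("w5");p=s["position"][:2]
old=load("w4")[0];print("diff",np.abs(img.astype(int)-old)[150:238,325:360].mean())
u=np.array([np.cos(-.134),np.sin(-.134)]);n=np.array([-u[1],u[0]])
for nm,uv,z in(("lip corner",(462.5,208),.166),("ball right edge",(345.7,213),.147)):
    d=plane(K,E,*uv,z)[:2]-p;print(nm,d@u*1000,d@n*1000)
d=load("w2");b=plane(d[1],d[2],398,208,.022);print("ball at start in dish",b,"dish .5215,.0447")
# rim ellipse fit
h=cv2.cvtColor(img,cv2.COLOR_BGR2GRAY);g=h
pts=[]
for v in range(118,236,4):
    r=g[v,200:316].astype(int);i=np.argmax(r[:120]>190) if (r>190).any() else None
    if i:pts.append((200+i,v))
W=np.array([plane(K,E,a,b,.165)[:2] for a,b in pts]);q=(W-p);print(np.round(np.hypot(*q.T)*1000),pts[:3])
g=get_image("side");cv2.imwrite("pics/s5.png",cv2.resize(g["img"][200:320,270:430],None,fx=4,fy=4,interpolation=2))
for nm,P in(("ball",[*p,.147]),("lip",[*(p+.094*u),.166]),("grip",[*p,.225])):
    q=proj(g["intrinsics"],g["extrinsics"],P);print(nm,q,(q-[270,200])*4)
E
```

```text
t: 21.15
position: [0.4592, -0.1919, 0.2057]
diff 1.767965367965368
lip corner 99.0028266520809 10.001562756046082
ball right edge 22.499615035642087 0.127183765545596
ball at start in dish [0.51525712 0.03582599 0.022     ] dish .5215,.0447
[72. 73. 73. 72. 73. 73. 13. 15.] [(np.int64(279), 118), (np.int64(268), 122), (np.int64(260), 126)]
ball [306.41675074 255.93800028] [145.66700295 223.75200111]
lip [341.45275545 245.67068194] [285.8110218  182.68272774]
grip [305.32775039 239.57311147] [141.31100156 158.29244589]
```

View pics/s5.png

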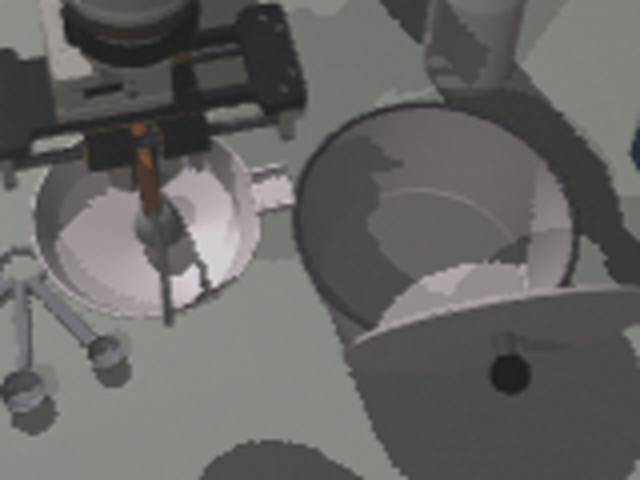

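The bail is vertical in the wrist view (u=316 throughout), so the dish is level. The ball sits within ~6 mm of the middle. In the side view, the lip points at the basin just short of its rim. Now the final approach.

```bash
python3 -m jog '{"offset":[[0,1,0],[-0.3,2,0],[-0.5,3,0],[-0.5,3,0],[-0.5,3,0],[-0.4,3,0],[-0.4,3,0],[0,2,0],[0,1,0],[0,0.5,0],[0,0,0],[0,0,0]],"spin":[0,0,0,0,0,0,0,0,0,0,0,0]}'
python3 -m jog '{"offset":[[0,0,0],[0,0,0],[0,0,0],[0,0,0],[0,0,0],[0,0,0],[0,0,0],[0,0,0],[0,0,0],[0,0,0],[0,0,0],[0,0,0]],"spin":[0,0,0,0,0,0,0,0,0,0,0,0]}' >/dev/null
python3 - <<'E'
from w import *
s,img,K,E=wr("w6");p=s["position"][:2];print(s["position"],s["orientation"],np.abs(s["joint_vel"]).max())
g=get_image("side");a=cv2.resize(g["img"][200:310,280:420],None,fx=3.6,fy=3.6,interpolation=2);b=cv2.resize(img[90:240,300:520],None,fx=2.6*.9,fy=2.6*.9,interpolation=2)
b=cv2.resize(b,(a.shape[1],int(b.shape[0]*a.shape[1]/b.shape[1])))[:600-a.shape[0]]
c=np.vstack([a,b]);print(c.shape,a.shape);cv2.imwrite("pics/f.png",c)
bs=np.array([.6606,-.2216]);print("centre dist",np.linalg.norm(bs-p))
E
```

```text
t: 22.45
position: [0.4801, -0.1973, 0.2057]
orientation: [-3.141, 0.0, 1.437]
contact_force: [0.3, 1.1, -3.3]
opening: 0.129
grip_force: 35.0
[ 0.48017937 -0.197366    0.20573225] [ 3.14157464e+00 -2.52371816e-05  1.43677144e+00] 0.0012005599274058
(600, 504, 3) (396, 504, 3)
centre dist 0.1820409043715409
```

View pics/f.png

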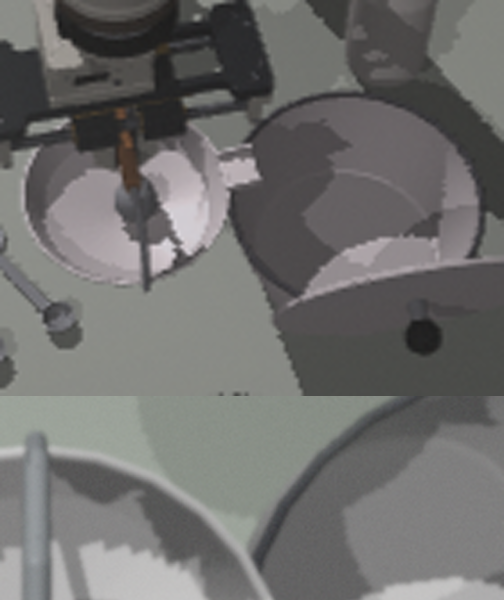

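The side view shows the lip's end over the basin and the dish body outside, with the ball in the middle. I'll move 3 mm more for margin, settle, and hand in.

```bash
python3 -m jog '{"offset":[[0,0.7,0],[0,0.8,0],[0,0.8,0],[0,0.7,0],[0,0,0],[0,0,0],[0,0,0],[0,0,0],[0,0,0],[0,0,0],[0,0,0],[0,0,0]],"spin":[0,0,0,0,0,0,0,0,0,0,0,0]}'
python3 -m jog '{"offset":[[0,0,0],[0,0,0],[0,0,0],[0,0,0],[0,0,0],[0,0,0],[0,0,0],[0,0,0],[0,0,0],[0,0,0]],"spin":[0,0,0,0,0,0,0,0,0,0]}'
python3 -c "
from bench import *
print(job_done())"
```

```text
t: 24.95
position: [0.4832, -0.1978, 0.2057]
orientation: [3.142, 0.0, 1.437]
contact_force: [0.0, 0.2, -4.5]
opening: 0.128
grip_force: 35.0
t: 25.95
position: [0.4832, -0.1977, 0.2057]
orientation: [3.142, -0.0, 1.437]
contact_force: [1.0, 0.0, -4.5]
opening: 0.128
grip_force: 35.0
the job is handed in; nothing more can be done
None
```

I handed the job in at about 26 s: the handwheel was turned about 362° and the dish given its quarter turn, and it is held still with just the lip over the basin, about 40 mm above the rim, with the ball within about 6 mm of its middle (no verdict was returned).

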